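Press a food tin shut in a screw press until its force tab pops up

ROBOT

A 6-joint arm with a two-finger parallel gripper is mounted at the origin on a cart in front of the work surface, level with it; the furniture and walls round the work are solid. World frame = base frame: x ahead of the robot, y to its left, z up, the work surface at z = 0. Lengths are in mm, angles in rad, forces in N, time in s.
With the tool pointing down it reaches from about 350 to 875 mm from the base axis. Payload 4.2 kg.
Tool frame: the origin (TCP) lies midway between the tips of the shut fingers; the grasp point (between the pads) lies 19 mm behind it; z points along the fingers, y is the line along which they close (so a half turn about z gives the same grasp; the last joint's range is limited). The gripper opens to 85 mm and grips with 20 to 120 N. Pads are 22 mm wide; open, the fingers measure 114 mm over their backs; the gripper's body (76 mm by 85 mm) begins 54 mm behind the grasp point. The pads swing forward as they close: fully open they stand 13 mm farther back than shut.
Start: joints at [1.541, 0.385, 0.008, 0, -1.194, -0.259], TCP at [177.969, 599.104, 231.312] pointing down, gripper open.
Joint ranges: [-3.14, 3.14], [-1.21, 2.06], [-1.07, 1.41], [-3.16, 2.05], [-2.99, -0.16], [-3.1, 3.1]. Speed limits (rad/s): [2.79, 2.79, 3.14, 3.14, 3.14, 3.14].

INTERFACE

Orientations are given as a unit quaternion [x, y, z, w].
In Python, from bench import arm gives the robot as it stands. The module is installed in compiled form; this text tells all that it offers.
- The arm moves only by the shell command python3 -m handwheel 'ROWS' [OPENING]. ROWS is JSON, a list of rows, each an object of numbers: "x", "y", "z": the shift along the world's x, y, z each as a share of 20 cm, from -1 to 1; "ax", "ay", "az": the turn, a rotation vector about the world's x, y, z each as a share of 90 degrees, from -1 to 1. In form: [{"x": .., "y": .., "z": .., "ax": .., "ay": .., "az": ..}, ...]. A call has exactly 8 rows; each row shifts and turns the commanded pose from where the row before left it; what a row does not reach is not made up. A row lasts 1/10 s, in which the tool goes at most 50 mm and 8.59 degrees, less where a joint would pass 70% of its speed; a pose out of reach is approached as far as the arm can. A call with a number of a shift or a turn outside -1 to 1 is refused whole. A call with a gripper value outside its range is refused whole. OPENING is the opening, from -1 (shut) to 1 (fully open), set as the call begins (- or left out, the last holds). The fingers move at their own pace and stop on an object; the grip force is fixed at half the most. Time passes only in rows, so rows that do not move let the fingers close, or fill a call up. It gives the time, the measured TCP pose, the force, the opening and the grip force at its end, in the units of the state.
- arm.read_state(): the state, without advancing time (a new reading comes with each control period).
- arm.get_image(name): name is "scene" or "top" or "wrist"; returns the picture (480x640x3 uint8, red, green, blue); there is no depth.
- arm.camera_params(name): a dict with "K" (3x3 intrinsics, pixels), "k1" (the pictures are not rectified: a ray, as slopes to the right and down, at radius r is drawn at 1 + k1 r^2 times it, then the intrinsics apply), "position" and "orientation" of the camera in the world. Camera axes: x right, y down, z forward; pixel columns grow to the right and rows downward; lengths in mm; the calibration is good to about 2 mm. A picture is of the moment at which its call begins: read the wrist's pose just before it. camera_params takes no time and is no camera call; for the wrist camera it gives the pose at the moment of the call.
- arm.job_done(): hands the job in; it is judged then, once.
The state is a dict: "clock": time; "joints": joint angles; "joint_vel": joint speeds; "joint_efforts": joint torques, N m; "position": TCP position; "ee_rot": TCP orientation; "contact_force": force on the tool from outside, world axes, zero at the start; "wrist_torque": the same for the moment, N m; "gripper_width": finger opening in mm; "grasp_force": force on a finger pad.
Only numpy, scipy, OpenCV 4.12 (cv2) and the standard library are available. Lean on these libraries where they do the work, as an engineer would, in place of code of your own. Each camera call takes 0.05 s, during which the arm holds its last target. There are 200 camera calls.

TASK

Slide the flat food tin fully home under the pad of the screw press, gently up against the press's back stop, then wind the crank clockwise to press the tin shut until the green force tab pops up and stands about 12 mm proud of the crank's hub, and stop there: do not overtighten. Let go and leave the tin clamped; the mug, the salt mill and the fruit tub stay standing where they are.

Things in the scene. Friction and masses are not known exactly. Their poses are not given: they have to be found in the camera images.
- press: Grey screw press fixed to the table, base 255 x 120 mm. Origin: on the table below the vertical screw axis; x points from its open front (robot's side) to its back, z up. Flat bed 14 mm above the table from x = -155 to +100 mm. A 40 mm wide boss stands over the axis, 70 to 98 mm above the table; column behind the stop.
- rails (a point): On the bed between the two steel guide rails, on the screw axis, 14 mm above the table. The rails are 18 mm high and run along press x from -8 to +52 mm, 65 mm apart inside (y = +-32.5 mm); flared lead-ins in front of them begin at x = -47 mm, about 93 mm apart.
- back_stop: Black rubber stop across the rear end of the rails, 18 mm high, part of the press. Its front face is 50 mm behind the screw axis (press x = +50 mm). Origin: that of the press. A push of more than 40 N against it is too hard.
- tin: Yellow flat food tin with a dark lid, 60 x 100 mm (63 x 105 at the rim), 25 mm high, about 0.15 kg, loose. Origin: centre of its underside; y is its long axis. It starts on the bed before the rails, its length roughly along press x, a little askew, its near end about 150 mm before the screw axis. Fully home, its far end touches the stop and its centre is on the screw axis.
- press_pad: Sprung pad of the press on the screw axis, with a 44 mm dark steel foot screwed in below it; the foot's underside is 44 to 51.5 mm above this origin (adjusted differently each time, not measured), 3 to 14 mm above the tin's lid at the start. The crank lowers it 10 mm a turn. It yields only above 45 N, then at 3 N/mm; after 3.8 mm it is solid and the force rises steeply (overtight above 75 N).
- crank (a joint): Angle of the level crank on top of the press, rad, growing CLOCKWISE from above (lowers the pad). At 0 its arm points to the back (press +x); at angle a its knob is at press x = 58 cos a, y = -58 sin a mm. Starts between -0.9 and 0.9; 4 to 11 rad of turning are needed. It takes about 4 N at the knob, 5 to 6 N when clamped, stays where it is left, and sinks with the screw, 10 mm a turn.
- crank_grip (a point): Point on the axis of the crank's upright black knob, 160 to 164 mm above the table at the start. The knob is 22 mm in diameter and reaches from 30 mm below this point to 20 mm above it, stands 58 mm from the screw axis and turns freely on its pin, so it can be held while it is led round and down.
- tab (a joint): Rise (m) of the green force tab, a 17 mm disc on a pin in the middle of the crank hub, on the screw axis; when down (0) it rests on the hub, its top 29 mm below the level of point crank_grip. It stays down until the pad presses with 45 N, then pops up quickly, 40 mm a turn of the crank; at 0.012 the force is right (54 N; 0.015 at most, at 56 N, spring solid).
- mug: Cream mug with a green band and a handle, 83 mm diameter (117 mm with its handle), 94 mm high, loose, to the right in front of the press. Origin: centre of its underside.
- mill: Salt shaker with a grey top, 44 mm diameter, 90 mm high, loose, to the left of the press. Origin: centre of its underside.
- tub: White dessert tub with strawberries on it, 72 mm diameter, 71 mm high, loose, to the right of the press. Origin: centre of its underside.
Things that resemble listed ones, but are neither listed nor needed, are in the scene too. Leave any purple look-alike of the mill alone.

How it is judged:
By the outcome, as a careful person would: the job done as asked, in the order asked, and still so for the second after the job is handed in, with the robot touching nothing.
It also fails if it takes over 67 s, if anything falls off the work surface, if the arm or the gripper's body presses on something with over 40 N, if the wrist force passes 120 N, or if a joint passes its speed limit or range.

## Working session

There is one attempt and no reset: what is moved stays moved. The work goes in short steps, Python scripts to look and compute and a shell command to move; the robot and the scene stay as the last step left them, time stands still between calls to the robot, and variables do not carry over. Pictures are saved under pics/ and viewed, at most 10 in all, crops included, and the job is handed in when it is done.

```bash
mkdir -p pics
cat > h.py <<'E'
import numpy as np, cv2
from bench import arm
from scipy.spatial.transform import Rotation as R
def ray(name,uv,p=None):
    p=p or arm.camera_params(name); K=np.array(p["K"]); uv=np.atleast_2d(uv).astype(float)
    d=np.c_[(uv[:,0]-K[0,2])/K[0,0],(uv[:,1]-K[1,2])/K[1,1]]
    s=d.copy()
    for _ in range(20): s=d/(1+p["k1"]*(s**2).sum(1,keepdims=True))
    return np.array(p["position"]),R.from_quat(p["orientation"]).apply(np.c_[s,np.ones(len(s))])
def onz(name,uv,z,p=None):
    o,d=ray(name,uv,p); return o+d*((z-o[2])/d[:,2])[:,None]
def snap(name,f):
    p=arm.camera_params(name); im=np.ascontiguousarray(arm.get_image(name)[:,:,::-1]); cv2.imwrite(f"pics/{f}.png",im); return im,p
E
python3 - <<'E'
from h import *
for n in("scene","top"):
    im,p=snap(n,n+"0"); print(n,p)
s=arm.read_state(); print(s)
E
```

```text
scene {'K': array([[605.48248595,   0.        , 331.83625304],
       [  0.        , 605.48248595, 243.80793353],
       [  0.        ,   0.        ,   1.        ]]), 'k1': -0.061855281587305216, 'position': array([-130.86927413, -447.39519034,  809.15528077]), 'orientation': array([ 0.81085797, -0.38944898,  0.19937066, -0.38870322])}
top {'K': array([[570.92019509,   0.        , 315.1203343 ],
       [  0.        , 570.92019509, 239.05187472],
       [  0.        ,   0.        ,   1.        ]]), 'k1': 0.01089537844802742, 'position': array([ 399.68771891,  113.60305208, 1205.92817333]), 'orientation': array([ 0.70886226, -0.69999563,  0.06420496, -0.05829351])}
{'clock': 0.1, 'joints': array([ 1.54056688e+00,  3.85472091e-01,  6.77026524e-03, -4.72342429e-04,
       -1.19397370e+00, -2.58642609e-01]), 'joint_vel': array([-0.000631  , -0.00201965,  0.00195386,  0.00200806, -0.00127468,
       -0.00023277]), 'joint_efforts': array([-6.89581179e-05, -3.93318522e+01,  1.88930601e+01,  4.19800624e+00,
       -2.60286361e-03,  6.20741474e-06]), 'position': array([177.84382608, 598.62487641, 230.33302893]), 'ee_rot': array([ 9.89574236e-01, -1.44020487e-01, -1.11013920e-04,  9.58494864e-04]), 'contact_force': array([ 0.32690805,  0.00183668, -0.85932103]), 'wrist_torque': array([-0.00770058, -0.00606229,  0.05520148]), 'grasp_force': 0.0, 'gripper_width': 85.47803815651837}
```

View pics/top0.png

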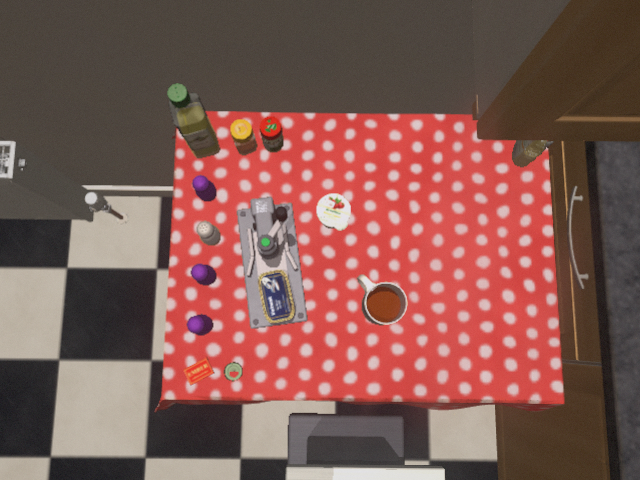

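View pics/scene0.png

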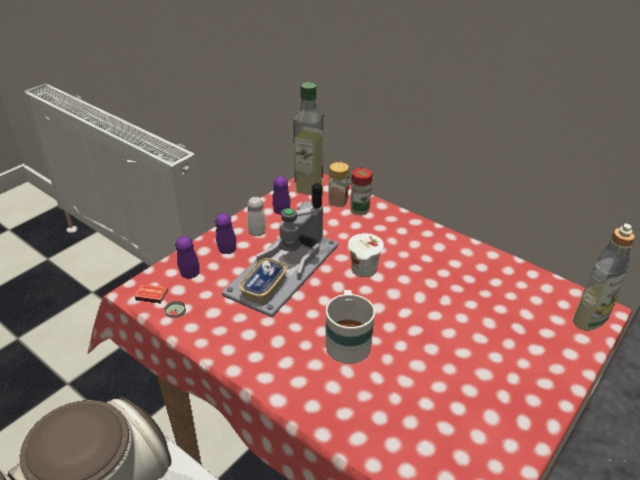

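The top view shows the press running up the picture with its green tab at (266,242) and knob at (281,213). The tin is at (277,296), the mug at (385,303), the mill at (207,232) and the tub at (334,210). I'll enlarge the press area.

Run:
```python
from h import *
im=cv2.imread("pics/top0.png"); c=cv2.resize(im[190:340,180:380],None,fx=4,fy=4,interpolation=cv2.INTER_CUBIC); cv2.imwrite("pics/c1.png",c)
hsv=cv2.cvtColor(im,cv2.COLOR_BGR2HSV)
def blob(im,lo,hi,box):
    h=cv2.cvtColor(im,cv2.COLOR_BGR2HSV); m=cv2.inRange(h,lo,hi); k=np.zeros_like(m); x0,y0,x1,y1=box; k[y0:y1,x0:x1]=m[y0:y1,x0:x1]; return k
g=blob(im,(45,100,50),(85,255,255),(240,225,290,260)); uv=cv2.findNonZero(g).reshape(-1,2).mean(0); print("green",uv,onz("top",uv,133))
s=cv2.imread("pics/scene0.png")
g=blob(s,(45,100,50),(85,255,255),(275,200,305,225)); uv2=cv2.findNonZero(g).reshape(-1,2).mean(0); print("green scene",uv2,onz("scene",uv2,133))
for n,uv,z in [("corners",[(238,207),(290,203),(306,318),(252,327)],14),("knob",[(281,213)],182),("tin",[(277,296)],39),("mug",[(385,303)],94),("mill",[(205,229)],90),("tub",[(334,208)],71)]: print(n,onz("top",uv,z).round(0).tolist())
```

```text
green [265.14285714 241.53571429] [[581.66131671 200.84981534 133.        ]]
green scene [288.36363636 211.3030303 ] [[580.10780645 199.68872855 133.        ]]
corners [[676.0, 270.0, 14.0], [686.0, 160.0, 14.0], [443.0, 122.0, 14.0], [423.0, 233.0, 14.0]]
knob [[627.0, 169.0, 182.0]]
tin [[485.0, 181.0, 39.0]]
mug [[470.0, -32.0, 94.0]]
mill [[613.0, 324.0, 90.0]]
tub [[663.0, 68.0, 71.0]]
```

View pics/c1.png

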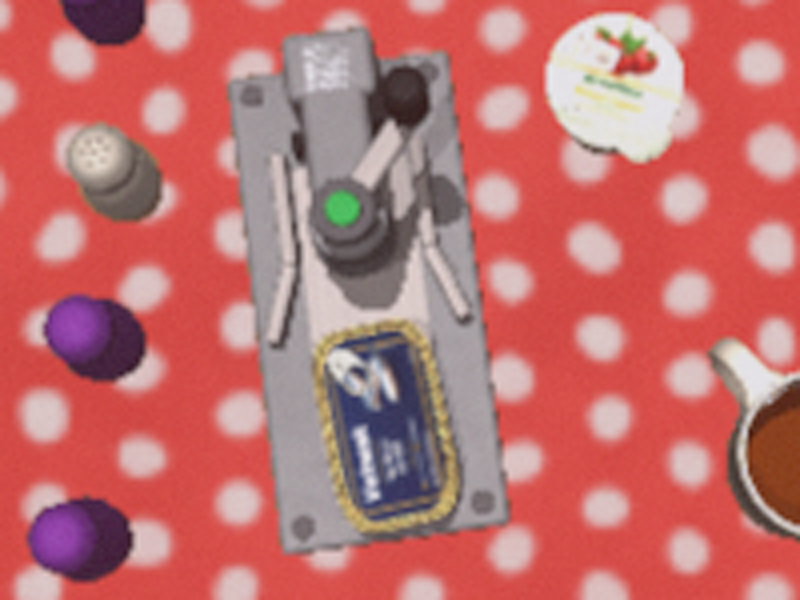

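The crop shows the base corners at (228,85), (447,52), (508,522) and (288,552). The tin is slightly askew and the crank points back-right. Next I'll get exact poses.

Run:
```python
from h import *
im=cv2.imread("pics/top0.png")
uv=np.array([(228,85),(447,52),(508,522),(288,552)])/4+[180-.4,190-.4]
P=onz("top",uv,14)[:,:2]; print(P.round(1).tolist())
bl,br,fr,fl=P
for a,b in((fl,bl),(fr,br),): d=b-a; print("side yaw",np.degrees(np.arctan2(d[1],d[0])),np.hypot(*d))
for a,b in((br,bl),(fr,fl)): d=b-a; print("end yaw",np.degrees(np.arctan2(-d[0],d[1])),np.hypot(*d))
print("front mid",(fl+fr)/2)
hsv=cv2.cvtColor(im,cv2.COLOR_BGR2HSV)
m=cv2.inRange(hsv,(18,60,60),(35,255,255))|cv2.inRange(hsv,(105,90,20),(130,255,255)); k=np.zeros_like(m); k[266:326,255:300]=m[266:326,255:300]
c=max(cv2.findContours(cv2.morphologyEx(k,cv2.MORPH_CLOSE,np.ones((5,5))),0,1)[0],key=cv2.contourArea)
w=onz("top",c.reshape(-1,2),39)[:,:2].astype(np.float32); r=cv2.minAreaRect(w); print("tin",r)
kn=onz("top",np.array([[406,94]])/4+[179.6,189.6],180); print("knob",kn)
```

```text
[[667.5, 273.2], [687.2, 156.7], [438.3, 120.5], [421.6, 233.5]]
side yaw 9.156929031249792 249.02739260985157
side yaw 8.28462133816856 251.56540621514014
end yaw 9.615892263768949 118.13456092603488
end yaw 8.373710375628942 114.3116057380657
front mid [429.93667994 176.99812747]
tin ((485.42315673828125, 183.219970703125), (104.57896423339844, 62.384273529052734), 12.92294979095459)
knob [[627.08431727 169.15223414 180.        ]]
```

```bash
python3 -m handwheel '[{"x":0.072,"y":-0.134,"az":0.0353},{"x":0.072,"y":-0.134,"az":0.0353},{"x":0.072,"y":-0.134,"az":0.0353},{"x":0.072,"y":-0.134,"az":0.0353},{"x":0.072,"y":-0.134,"az":0.0353},{"x":0.072,"y":-0.134,"az":0.0353},{"x":0.072,"y":-0.134,"az":0.0353},{"x":0.072,"y":-0.134,"az":0.0353}]' -0.53
python3 -m handwheel '[{"x":0.072,"y":-0.134,"z":-0.065,"ax":0.0042,"ay":-0.0275},{"x":0.072,"y":-0.134,"z":-0.065,"ax":0.0042,"ay":-0.0275},{"x":0.072,"y":-0.134,"z":-0.065,"ax":0.0042,"ay":-0.0275},{"x":0.072,"y":-0.134,"z":-0.065,"ax":0.0042,"ay":-0.0275},{"x":0.072,"y":-0.134,"z":-0.065,"ax":0.0042,"ay":-0.0275},{"x":0.072,"y":-0.134,"z":-0.065,"ax":0.0042,"ay":-0.0275},{"x":0.072,"y":-0.134,"z":-0.065,"ax":0.0042,"ay":-0.0275},{"x":0.072,"y":-0.134,"z":-0.065,"ax":0.0042,"ay":-0.0275}]'
python3 - <<'E'
from h import *
s=arm.read_state(); print(s["position"],R.from_quat(s["ee_rot"]).as_matrix().round(3),s["contact_force"],s["gripper_width"],s["clock"])
E
```

```text
[177.84382608 598.62487641 230.33302893] [[ 0.959 -0.285 -0.   ]
 [-0.285 -0.959 -0.002]
 [ 0.     0.002 -1.   ]] [ 0.32690805  0.00183668 -0.85932103] 85.47803815651837 0.1invalid input at $[0]: expected keys x, y, z, ax, ay, az
invalid input at $[0]: expected keys x, y, z, ax, ay, az
```

All six keys are required in every row.

```bash
python3 -m handwheel '[{"x":0.072,"y":-0.134,"z":0,"ax":0,"ay":0,"az":0.0353},{"x":0.072,"y":-0.134,"z":0,"ax":0,"ay":0,"az":0.0353},{"x":0.072,"y":-0.134,"z":0,"ax":0,"ay":0,"az":0.0353},{"x":0.072,"y":-0.134,"z":0,"ax":0,"ay":0,"az":0.0353},{"x":0.072,"y":-0.134,"z":0,"ax":0,"ay":0,"az":0.0353},{"x":0.072,"y":-0.134,"z":0,"ax":0,"ay":0,"az":0.0353},{"x":0.072,"y":-0.134,"z":0,"ax":0,"ay":0,"az":0.0353},{"x":0.072,"y":-0.134,"z":0,"ax":0,"ay":0,"az":0.0353}]' -0.53
python3 -m handwheel '[{"x":0.072,"y":-0.134,"z":-0.065,"ax":0.0042,"ay":-0.0275,"az":0},{"x":0.072,"y":-0.134,"z":-0.065,"ax":0.0042,"ay":-0.0275,"az":0},{"x":0.072,"y":-0.134,"z":-0.065,"ax":0.0042,"ay":-0.0275,"az":0},{"x":0.072,"y":-0.134,"z":-0.065,"ax":0.0042,"ay":-0.0275,"az":0},{"x":0.072,"y":-0.134,"z":-0.065,"ax":0.0042,"ay":-0.0275,"az":0},{"x":0.072,"y":-0.134,"z":-0.065,"ax":0.0042,"ay":-0.0275,"az":0},{"x":0.072,"y":-0.134,"z":-0.065,"ax":0.0042,"ay":-0.0275,"az":0},{"x":0.072,"y":-0.134,"z":-0.065,"ax":0.0042,"ay":-0.0275,"az":0}]'
python3 - <<'E'
from h import *
s=arm.read_state(); print(s["position"],R.from_quat(s["ee_rot"]).as_matrix().round(3),s["contact_force"],s["gripper_width"],s["clock"])
im,p=snap("wrist","w1")
E
```

```text
clock: 0.9
position: [293.4, 383.3, 231.0]
ee_rot: [0.997, 0.078, -0.0, 0.0]
contact_force: [0.1, 0.2, 0.1]
gripper_width: 20.4
grasp_force: 0.0
clock: 1.7
position: [407.5, 173.8, 129.9]
ee_rot: [0.982, 0.076, 0.172, -0.012]
contact_force: [1.8, -1.2, 1.4]
gripper_width: 19.9
grasp_force: 0.0
[407.48667816 173.80015854 129.8961703 ] [[ 0.929  0.153  0.336]
 [ 0.145 -0.988  0.05 ]
 [ 0.34   0.002 -0.941]] [ 1.76737326 -1.20980958  1.38783821] 19.918359439047908 1.7
```

View pics/w1.png

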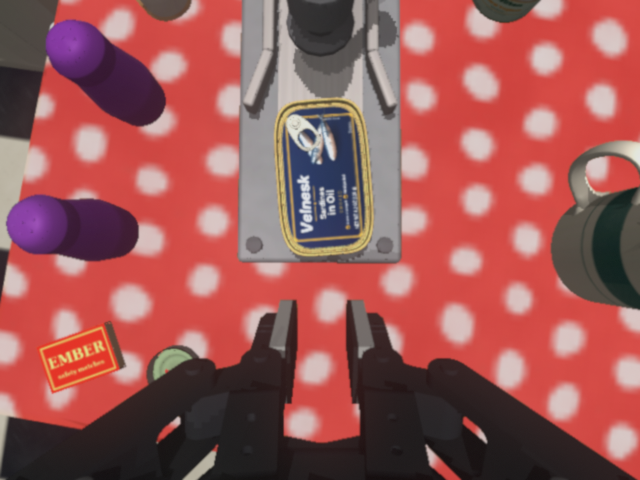

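The view shows the tin and rails centred on the fingers at about column 320, so the yaw is good. Next I descend and push.

```bash
python3 -m handwheel '[{"x":0,"y":0,"z":-0.0645,"ax":0,"ay":0,"az":0},{"x":0,"y":0,"z":-0.0645,"ax":0,"ay":0,"az":0},{"x":0,"y":0,"z":-0.0645,"ax":0,"ay":0,"az":0},{"x":0,"y":0,"z":-0.0645,"ax":0,"ay":0,"az":0},{"x":0,"y":0,"z":-0.0645,"ax":0,"ay":0,"az":0},{"x":0,"y":0,"z":-0.0645,"ax":0,"ay":0,"az":0},{"x":0,"y":0,"z":-0.0645,"ax":0,"ay":0,"az":0},{"x":0,"y":0,"z":-0.0645,"ax":0,"ay":0,"az":0}]'
python3 -m handwheel '[{"x":0.0296,"y":0.0046,"z":0,"ax":0,"ay":0,"az":0},{"x":0.0296,"y":0.0046,"z":0,"ax":0,"ay":0,"az":0},{"x":0.0296,"y":0.0046,"z":0,"ax":0,"ay":0,"az":0},{"x":0.0296,"y":0.0046,"z":0,"ax":0,"ay":0,"az":0},{"x":0.0296,"y":0.0046,"z":0,"ax":0,"ay":0,"az":0},{"x":0.0296,"y":0.0046,"z":0,"ax":0,"ay":0,"az":0},{"x":0.0296,"y":0.0046,"z":0,"ax":0,"ay":0,"az":0},{"x":0.0296,"y":0.0046,"z":0,"ax":0,"ay":0,"az":0}]'
python3 -m handwheel '[{"x":0.0222,"y":0.0034,"z":0,"ax":0,"ay":0,"az":0},{"x":0.0222,"y":0.0034,"z":0,"ax":0,"ay":0,"az":0},{"x":0.0222,"y":0.0034,"z":0,"ax":0,"ay":0,"az":0},{"x":0.0222,"y":0.0034,"z":0,"ax":0,"ay":0,"az":0},{"x":0.0222,"y":0.0034,"z":0,"ax":0,"ay":0,"az":0},{"x":0.0222,"y":0.0034,"z":0,"ax":0,"ay":0,"az":0},{"x":0,"y":0,"z":0,"ax":0,"ay":0,"az":0},{"x":0,"y":0,"z":0,"ax":0,"ay":0,"az":0}]'
python3 - <<'E'
from h import *
im,p=snap("wrist","w2")
E
```

```text
clock: 2.55
position: [423.8, 185.1, 72.4]
ee_rot: [0.987, 0.074, 0.143, -0.002]
contact_force: [-1.0, -0.1, 0.8]
gripper_width: 20.3
grasp_force: 0.0
clock: 3.35
position: [470.9, 192.7, 72.6]
ee_rot: [0.987, 0.075, 0.143, -0.002]
contact_force: [-0.5, -0.3, -0.4]
gripper_width: 20.1
grasp_force: 0.0
clock: 4.15
position: [497.3, 196.3, 72.4]
ee_rot: [0.987, 0.075, 0.143, -0.002]
contact_force: [0.5, 0.7, -0.2]
gripper_width: 20.2
grasp_force: 0.0
```

View pics/w2.png

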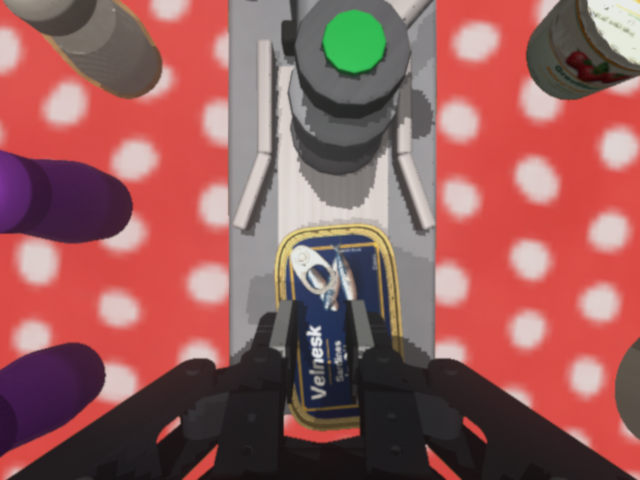

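The view shows the tool hovering over the tin. The reach limit blocked the descent at z=72, so nothing was touched (tin centre about (337,325)). I'll back off, go upright, and re-tilt later during the push.

```bash
python3 -m handwheel '[{"x":-0.0573,"y":-0.0164,"z":0.01,"ax":-0.0035,"ay":0.0228,"az":0},{"x":-0.0573,"y":-0.0164,"z":0.01,"ax":-0.0035,"ay":0.0228,"az":0},{"x":-0.0573,"y":-0.0164,"z":0.01,"ax":-0.0035,"ay":0.0228,"az":0},{"x":-0.0573,"y":-0.0164,"z":0.01,"ax":-0.0035,"ay":0.0228,"az":0},{"x":-0.0573,"y":-0.0164,"z":0.01,"ax":-0.0035,"ay":0.0228,"az":0},{"x":-0.0573,"y":-0.0164,"z":0.01,"ax":-0.0035,"ay":0.0228,"az":0},{"x":-0.0573,"y":-0.0164,"z":0.01,"ax":-0.0035,"ay":0.0228,"az":0},{"x":-0.0573,"y":-0.0164,"z":0.01,"ax":-0.0035,"ay":0.0228,"az":0}]'
python3 - <<'E'
from h import *
s=arm.read_state(); print(s["position"],s["joints"].round(2),R.from_quat(s["ee_rot"]).as_matrix().round(3))
E
```

```text
clock: 5.0
position: [406.1, 169.7, 88.7]
ee_rot: [0.997, 0.077, 0.0, 0.009]
contact_force: [0.2, -1.1, -0.3]
gripper_width: 20.1
grasp_force: 0.0
[406.07235723 169.74938615  88.68073323] [ 0.78  0.25 -0.63  0.02 -0.71  0.93] [[ 0.988  0.153  0.002]
 [ 0.153 -0.988 -0.018]
 [-0.001  0.018 -1.   ]]
```

```bash
python3 -m handwheel '[{"x":0,"y":0,"z":-0.045,"ax":0.0023,"ay":0,"az":0},{"x":0,"y":0,"z":-0.045,"ax":0.0023,"ay":0,"az":0},{"x":0,"y":0,"z":-0.045,"ax":0.0023,"ay":0,"az":0},{"x":0,"y":0,"z":-0.045,"ax":0.0023,"ay":0,"az":0},{"x":0,"y":0,"z":-0.045,"ax":0.0023,"ay":0,"az":0},{"x":0,"y":0,"z":-0.045,"ax":0,"ay":0,"az":0},{"x":0,"y":0,"z":-0.045,"ax":0,"ay":0,"az":0},{"x":0,"y":0,"z":0,"ax":0,"ay":0,"az":0}]'
```

```text
clock: 5.8
position: [406.1, 169.4, 24.2]
ee_rot: [0.997, 0.076, 0.0, 0.001]
contact_force: [-0.3, -0.2, 0.1]
gripper_width: 19.7
grasp_force: 0.0
```

```bash
python3 -m handwheel '[{"x":0.0247,"y":0.004,"z":0.001,"ax":0,"ay":0,"az":0},{"x":0.0247,"y":0.004,"z":0.001,"ax":0,"ay":0,"az":0},{"x":0.0247,"y":0.004,"z":0.001,"ax":0,"ay":0,"az":0},{"x":0.0247,"y":0.004,"z":0.001,"ax":0,"ay":0,"az":0},{"x":0.0247,"y":0.004,"z":0.001,"ax":0,"ay":0,"az":0},{"x":0.0247,"y":0.004,"z":0.001,"ax":0,"ay":0,"az":0},{"x":0.0247,"y":0.004,"z":0.001,"ax":0,"ay":0,"az":0},{"x":0.0247,"y":0.004,"z":0.001,"ax":0,"ay":0,"az":0}]'
python3 - <<'E'
from h import *
im,p=snap("wrist","w3")
E
```

```text
clock: 6.6
position: [446.7, 176.4, 27.1]
ee_rot: [0.997, 0.076, 0.002, -0.0]
contact_force: [-0.4, -0.1, -0.1]
gripper_width: 20.2
grasp_force: 0.2
```

View pics/w3.png

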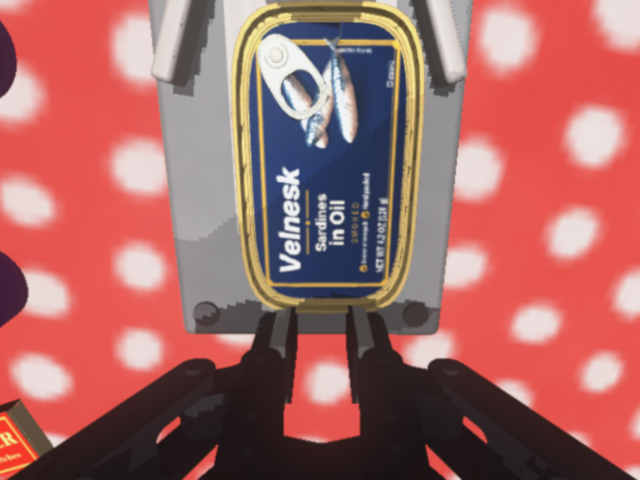

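The tin is squared up against both fingers, about 4 mm right of the rail centre. I'll keep pushing with a slight leftward bias.

```bash
python3 -m handwheel '[{"x":0.0194,"y":0.0055,"z":-0.001,"ax":0,"ay":0,"az":0},{"x":0.0194,"y":0.0055,"z":-0.001,"ax":0,"ay":0,"az":0},{"x":0.0194,"y":0.0055,"z":-0.001,"ax":0,"ay":0,"az":0},{"x":0.0194,"y":0.0055,"z":-0.001,"ax":0,"ay":0,"az":0},{"x":0.0194,"y":0.0055,"z":-0.001,"ax":0,"ay":0,"az":0},{"x":0.0194,"y":0.0055,"z":-0.001,"ax":0,"ay":0,"az":0},{"x":0.0194,"y":0.0055,"z":-0.001,"ax":0,"ay":0,"az":0},{"x":0.0194,"y":0.0055,"z":-0.001,"ax":0,"ay":0,"az":0}]'
python3 -m handwheel '[{"x":0.0098,"y":0.0016,"z":0,"ax":0.0035,"ay":-0.0228,"az":0},{"x":0.0098,"y":0.0016,"z":0,"ax":0.0035,"ay":-0.0228,"az":0},{"x":0.0098,"y":0.0016,"z":0,"ax":0.0035,"ay":-0.0228,"az":0},{"x":0.0098,"y":0.0016,"z":0,"ax":0.0035,"ay":-0.0228,"az":0},{"x":0.0098,"y":0.0016,"z":0,"ax":0.0035,"ay":-0.0228,"az":0},{"x":0.0098,"y":0.0016,"z":0,"ax":0.0035,"ay":-0.0228,"az":0},{"x":0.0098,"y":0.0016,"z":0,"ax":0.0035,"ay":-0.0228,"az":0},{"x":0.0098,"y":0.0016,"z":0,"ax":0.0035,"ay":-0.0228,"az":0}]'
python3 - <<'E'
from h import *
im,p=snap("wrist","w4")
E
```

```text
clock: 7.45
position: [477.7, 185.3, 25.5]
ee_rot: [0.997, 0.077, 0.002, -0.0]
contact_force: [-1.6, -0.1, 0.2]
gripper_width: 20.3
grasp_force: 0.4
clock: 8.25
position: [500.5, 186.5, 42.4]
ee_rot: [0.989, 0.075, 0.128, -0.004]
contact_force: [1.3, -1.5, -0.2]
gripper_width: 20.0
grasp_force: 0.0
```

View pics/w4.png

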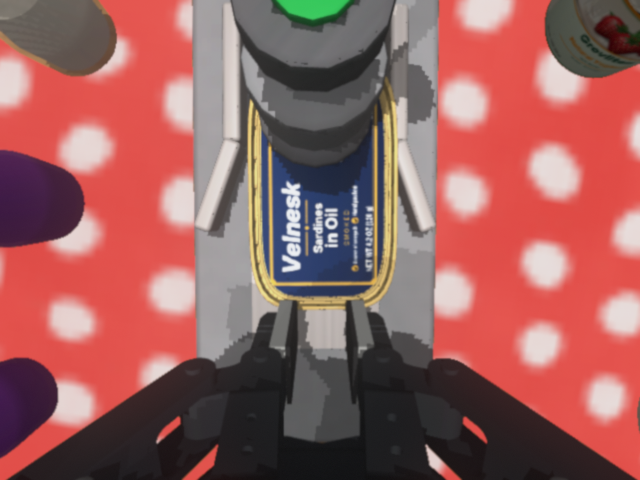

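The tin has entered the rails squarely with its near end at (320,303). The tilt again hit the reach limit and lifted the tip to z=42. I'll back up, reduce the tilt and lower.

```bash
python3 - <<'E'
from h import *
p=arm.camera_params("wrist");s=arm.read_state();print(s["joints"].round(2))
w=onz("wrist",[(320,306)],39,p)[0]; d=w[:2]-[581,200]; print(w,d@[.988,.153],d@[-.153,.988])
E
python3 -m handwheel '[{"x":-0.0246,"y":-0.0038,"z":0,"ax":0,"ay":0,"az":0},{"x":-0.0246,"y":-0.0038,"z":0,"ax":-0.004,"ay":0.025,"az":0},{"x":-0.0246,"y":-0.0038,"z":0,"ax":-0.004,"ay":0.025,"az":0},{"x":-0.0246,"y":-0.0038,"z":0,"ax":-0.004,"ay":0.025,"az":0},{"x":-0.0246,"y":-0.0038,"z":0,"ax":0,"ay":0,"az":0},{"x":-0.0246,"y":-0.0038,"z":0,"ax":0,"ay":0,"az":0},{"x":0,"y":0,"z":-0.02,"ax":0,"ay":0,"az":0},{"x":0,"y":0,"z":-0.02,"ax":0,"ay":0,"az":0}]'
```

```text
[ 0.62  0.35 -0.89  0.89 -0.16  0.23]
[507.52754962 188.57312223  39.        ] -74.33909327216455 -0.04847032754461677
clock: 9.1
position: [481.7, 178.5, 38.2]
ee_rot: [0.993, 0.074, 0.087, 0.004]
contact_force: [0.3, 0.4, 0.6]
gripper_width: 20.0
grasp_force: 0.0
```

```bash
python3 -m handwheel '[{"x":-0.001,"y":0.006,"z":-0.008,"ax":-0.002,"ay":0.011,"az":0},{"x":-0.001,"y":0.006,"z":-0.008,"ax":-0.002,"ay":0.011,"az":0},{"x":-0.001,"y":0.006,"z":-0.008,"ax":-0.002,"ay":0.011,"az":0},{"x":-0.001,"y":0.006,"z":-0.008,"ax":-0.002,"ay":0.011,"az":0},{"x":0,"y":0,"z":-0.008,"ax":0,"ay":0,"az":0},{"x":0,"y":0,"z":-0.008,"ax":0,"ay":0,"az":0},{"x":0,"y":0,"z":-0.008,"ax":0,"ay":0,"az":0},{"x":0,"y":0,"z":0,"ax":0,"ay":0,"az":0}]'
python3 - <<'E'
from h import *
s=arm.read_state();print(s["joints"].round(2),R.from_quat(s["ee_rot"]).as_matrix().round(3))
E
```

```text
clock: 9.9
position: [481.2, 183.5, 27.1]
ee_rot: [0.996, 0.074, 0.052, 0.008]
contact_force: [0.0, 1.2, -0.1]
gripper_width: 20.3
grasp_force: 0.0
[ 0.72  0.42 -0.64  0.18 -0.44  0.84] [[ 0.983  0.147  0.105]
 [ 0.149 -0.989 -0.008]
 [ 0.103  0.024 -0.994]]
```

```bash
python3 -m handwheel '[{"x":0.0158,"y":0.0025,"z":0,"ax":0,"ay":0,"az":0},{"x":0.0158,"y":0.0025,"z":0,"ax":0,"ay":0,"az":0},{"x":0.0158,"y":0.0025,"z":0,"ax":0,"ay":0,"az":0},{"x":0.0158,"y":0.0025,"z":0,"ax":0,"ay":0,"az":0},{"x":0.0158,"y":0.0025,"z":0,"ax":0,"ay":0,"az":0},{"x":0.0158,"y":0.0025,"z":0,"ax":0,"ay":0,"az":0},{"x":0.0158,"y":0.0025,"z":0,"ax":0,"ay":0,"az":0},{"x":0.0158,"y":0.0025,"z":0,"ax":0,"ay":0,"az":0}]'
python3 -m handwheel '[{"x":0.0049,"y":0.0008,"z":0,"ax":0,"ay":0,"az":0},{"x":0.0049,"y":0.0008,"z":0,"ax":0,"ay":0,"az":0},{"x":0.0049,"y":0.0008,"z":0,"ax":0,"ay":0,"az":0},{"x":0.0049,"y":0.0008,"z":0,"ax":0,"ay":0,"az":0},{"x":0.0049,"y":0.0008,"z":0,"ax":0,"ay":0,"az":0},{"x":0,"y":0,"z":0,"ax":0,"ay":0,"az":0},{"x":0,"y":0,"z":0,"ax":0,"ay":0,"az":0},{"x":0,"y":0,"z":0,"ax":0,"ay":0,"az":0}]'
```

```text
clock: 10.7
position: [507.1, 188.0, 27.4]
ee_rot: [0.996, 0.074, 0.053, 0.008]
contact_force: [-0.5, 1.0, 0.2]
gripper_width: 19.8
grasp_force: 0.4
clock: 11.5
position: [512.0, 188.9, 27.6]
ee_rot: [0.996, 0.074, 0.053, 0.008]
contact_force: [0.9, -0.5, -0.3]
gripper_width: 20.1
grasp_force: 0.0
```

```bash
python3 -m handwheel '[{"x":0.004,"y":0.0006,"z":0,"ax":0,"ay":0,"az":0},{"x":0.004,"y":0.0006,"z":0,"ax":0,"ay":0,"az":0},{"x":0.003,"y":0.0005,"z":0,"ax":0,"ay":0,"az":0},{"x":0.003,"y":0.0005,"z":0,"ax":0,"ay":0,"az":0},{"x":0.003,"y":0.0005,"z":0,"ax":0,"ay":0,"az":0},{"x":0.003,"y":0.0005,"z":0,"ax":0,"ay":0,"az":0},{"x":0,"y":0,"z":0,"ax":0,"ay":0,"az":0},{"x":0,"y":0,"z":0,"ax":0,"ay":0,"az":0}]'
python3 - <<'E'
from h import *
im,p=snap("wrist","w5"); s=arm.read_state()
m=cv2.inRange(cv2.cvtColor(im,cv2.COLOR_BGR2HSV),(18,60,60),(35,255,255)); ys,xs=np.nonzero(m[:,300:340]); v=ys.max(); print(v)
w=onz("wrist",[(320,v)],39,p)[0]; d=w[:2]-[581,200]; print(w,d@[.988,.153]); d=s["position"][:2]-[581,200]; print(d@[.988,.153],s["contact_force"])
E
```

```text
clock: 12.3
position: [516.0, 189.5, 27.5]
ee_rot: [0.996, 0.074, 0.053, 0.008]
contact_force: [-0.2, -0.1, -0.3]
gripper_width: 20.0
grasp_force: 0.1
312
[524.93173353 191.31429604  39.        ] -56.724359975165164
-65.8455096739496 [-0.38549931 -0.07582985  0.87220676]
```

View pics/w5.png

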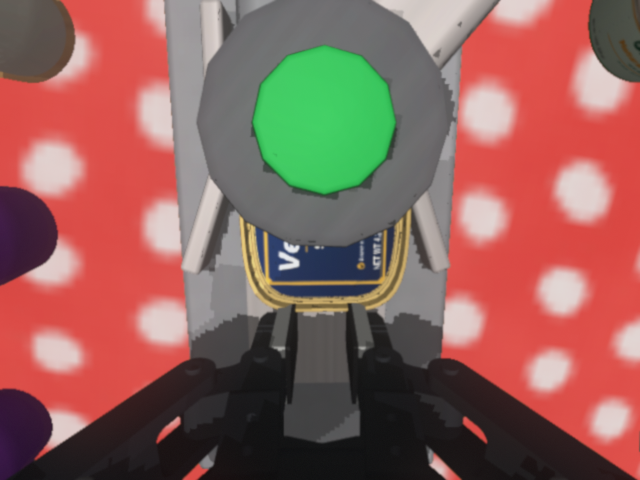

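The tin's near edge at row 312 is about 4 mm short of home. I'll creep on.

```bash
python3 -m handwheel '[{"x":0.0025,"y":0.0004,"z":0,"ax":0,"ay":0,"az":0},{"x":0.0025,"y":0.0004,"z":0,"ax":0,"ay":0,"az":0},{"x":0.0025,"y":0.0004,"z":0,"ax":0,"ay":0,"az":0},{"x":0.0025,"y":0.0004,"z":0,"ax":0,"ay":0,"az":0},{"x":0.0025,"y":0.0004,"z":0,"ax":0,"ay":0,"az":0},{"x":0.0025,"y":0.0004,"z":0,"ax":0,"ay":0,"az":0},{"x":0,"y":0,"z":0,"ax":0,"ay":0,"az":0},{"x":0,"y":0,"z":0,"ax":0,"ay":0,"az":0}]'
python3 -m handwheel '[{"x":0.001,"y":0.0002,"z":0,"ax":0,"ay":0,"az":0},{"x":0.001,"y":0.0002,"z":0,"ax":0,"ay":0,"az":0},{"x":0.001,"y":0.0002,"z":0,"ax":0,"ay":0,"az":0},{"x":0.001,"y":0.0002,"z":0,"ax":0,"ay":0,"az":0},{"x":0.001,"y":0.0002,"z":0,"ax":0,"ay":0,"az":0},{"x":0,"y":0,"z":0,"ax":0,"ay":0,"az":0},{"x":0,"y":0,"z":0,"ax":0,"ay":0,"az":0},{"x":0,"y":0,"z":0,"ax":0,"ay":0,"az":0}]'
```

```text
clock: 13.15
position: [519.0, 190.0, 27.5]
ee_rot: [0.996, 0.074, 0.053, 0.008]
contact_force: [0.3, -0.1, 0.0]
gripper_width: 20.3
grasp_force: 0.1
clock: 13.95
position: [519.9, 190.1, 27.5]
ee_rot: [0.996, 0.074, 0.053, 0.008]
contact_force: [0.1, -0.3, -0.0]
gripper_width: 20.0
grasp_force: 0.2
```

```bash
python3 -m handwheel '[{"x":0.001,"y":0.0002,"z":0,"ax":0,"ay":0,"az":0},{"x":0.001,"y":0.0002,"z":0,"ax":0,"ay":0,"az":0},{"x":0.001,"y":0.0002,"z":0,"ax":0,"ay":0,"az":0},{"x":0.001,"y":0.0002,"z":0,"ax":0,"ay":0,"az":0},{"x":0.001,"y":0.0002,"z":0,"ax":0,"ay":0,"az":0},{"x":0.001,"y":0.0002,"z":0,"ax":0,"ay":0,"az":0},{"x":0,"y":0,"z":0,"ax":0,"ay":0,"az":0},{"x":0,"y":0,"z":0,"ax":0,"ay":0,"az":0}]'
```

```text
clock: 14.75
position: [521.1, 190.4, 27.5]
ee_rot: [0.996, 0.074, 0.053, 0.008]
contact_force: [-0.7, 0.1, -0.6]
gripper_width: 19.9
grasp_force: 0.2
```

```bash
python3 -m handwheel '[{"x":0.001,"y":0.0002,"z":0,"ax":0,"ay":0,"az":0},{"x":0.001,"y":0.0002,"z":0,"ax":0,"ay":0,"az":0},{"x":0.001,"y":0.0002,"z":0,"ax":0,"ay":0,"az":0},{"x":0.001,"y":0.0002,"z":0,"ax":0,"ay":0,"az":0},{"x":0,"y":0,"z":0,"ax":0,"ay":0,"az":0},{"x":0,"y":0,"z":0,"ax":0,"ay":0,"az":0},{"x":0,"y":0,"z":0,"ax":0,"ay":0,"az":0},{"x":0,"y":0,"z":0,"ax":0,"ay":0,"az":0}]'
```

```text
clock: 15.55
position: [521.9, 190.5, 27.5]
ee_rot: [0.996, 0.074, 0.053, 0.008]
contact_force: [0.2, -0.7, 0.3]
gripper_width: 20.1
grasp_force: 0.2
```

```bash
python3 -m handwheel '[{"x":0.001,"y":0.0002,"z":0,"ax":0,"ay":0,"az":0},{"x":0.001,"y":0.0002,"z":0,"ax":0,"ay":0,"az":0},{"x":0.001,"y":0.0002,"z":0,"ax":0,"ay":0,"az":0},{"x":0.001,"y":0.0002,"z":0,"ax":0,"ay":0,"az":0},{"x":0.001,"y":0.0002,"z":0,"ax":0,"ay":0,"az":0},{"x":0,"y":0,"z":0,"ax":0,"ay":0,"az":0},{"x":0,"y":0,"z":0,"ax":0,"ay":0,"az":0},{"x":0,"y":0,"z":0,"ax":0,"ay":0,"az":0}]'
python3 - <<'E'
from h import *
im,p=snap("wrist","w6"); s=arm.read_state()
m=cv2.inRange(cv2.cvtColor(im,cv2.COLOR_BGR2HSV),(18,60,60),(35,255,255)); ys,xs=np.nonzero(m[:,300:340]); v=ys.max(); print(v)
w=onz("wrist",[(320,v)],39,p)[0]; d=w[:2]-[581,200]; print(w,d@[.988,.153]); d=s["position"][:2]-[581,200]; print(d@[.988,.153],s["contact_force"])
E
```

```text
clock: 16.35
position: [522.9, 190.7, 27.5]
ee_rot: [0.996, 0.074, 0.053, 0.008]
contact_force: [-0.3, 0.7, -0.5]
gripper_width: 20.0
grasp_force: 0.2
312
[531.8512844  192.57264429  39.        ] -49.69531643848016
-58.8290029034648 [-0.49036277  0.95531954  0.25663794]
```

```bash
python3 -m handwheel '[{"x":0.001,"y":0.0002,"z":0,"ax":0,"ay":0,"az":0},{"x":0.001,"y":0.0002,"z":0,"ax":0,"ay":0,"az":0},{"x":0.001,"y":0.0002,"z":0,"ax":0,"ay":0,"az":0},{"x":0.001,"y":0.0002,"z":0,"ax":0,"ay":0,"az":0},{"x":0.001,"y":0.0002,"z":0,"ax":0,"ay":0,"az":0},{"x":0,"y":0,"z":0,"ax":0,"ay":0,"az":0},{"x":0,"y":0,"z":0,"ax":0,"ay":0,"az":0},{"x":0,"y":0,"z":0,"ax":0,"ay":0,"az":0}]'
```

```text
clock: 17.2
position: [523.9, 191.0, 27.5]
ee_rot: [0.996, 0.074, 0.053, 0.008]
contact_force: [-0.3, 0.3, -0.1]
gripper_width: 20.3
grasp_force: 0.2
```

```bash
python3 -m handwheel '[{"x":0.001,"y":0.0002,"z":0,"ax":0,"ay":0,"az":0},{"x":0.001,"y":0.0002,"z":0,"ax":0,"ay":0,"az":0},{"x":0.001,"y":0.0002,"z":0,"ax":0,"ay":0,"az":0},{"x":0.001,"y":0.0002,"z":0,"ax":0,"ay":0,"az":0},{"x":0.001,"y":0.0002,"z":0,"ax":0,"ay":0,"az":0},{"x":0,"y":0,"z":0,"ax":0,"ay":0,"az":0},{"x":0,"y":0,"z":0,"ax":0,"ay":0,"az":0},{"x":0,"y":0,"z":0,"ax":0,"ay":0,"az":0}]'
```

```text
clock: 18.0
position: [524.3, 190.8, 27.4]
ee_rot: [0.996, 0.074, 0.052, 0.008]
contact_force: [-5.0, 0.6, 3.4]
gripper_width: 19.7
grasp_force: 2.4
```

```bash
python3 -m handwheel '[{"x":0.0015,"y":0.0003,"z":0,"ax":0,"ay":0,"az":0},{"x":0,"y":0,"z":0,"ax":0,"ay":0,"az":0},{"x":0,"y":0,"z":0,"ax":0,"ay":0,"az":0},{"x":-0.03,"y":-0.0046,"z":0,"ax":0,"ay":0,"az":0},{"x":-0.05,"y":-0.0077,"z":0,"ax":0,"ay":0,"az":0},{"x":-0.05,"y":-0.0077,"z":0,"ax":0,"ay":0,"az":0},{"x":-0.05,"y":-0.0077,"z":0,"ax":0,"ay":0,"az":0},{"x":-0.05,"y":-0.0077,"z":0,"ax":0,"ay":0,"az":0}]'
python3 -m handwheel '[{"x":0,"y":0,"z":0.14,"ax":0,"ay":0.008,"az":0},{"x":0,"y":0,"z":0.14,"ax":0,"ay":0.009,"az":0},{"x":0,"y":0,"z":0.14,"ax":0.004,"ay":0.009,"az":0},{"x":0,"y":0,"z":0.14,"ax":0.004,"ay":0.009,"az":0},{"x":0,"y":0,"z":0.14,"ax":0.004,"ay":0.009,"az":0},{"x":0,"y":0,"z":0.14,"ax":0.004,"ay":0.009,"az":0},{"x":0,"y":0,"z":0.14,"ax":0,"ay":0.009,"az":0},{"x":0,"y":0,"z":0.14,"ax":0,"ay":0.009,"az":0}]' 0
python3 -m handwheel '[{"x":0.06,"y":0,"z":0,"ax":0,"ay":0,"az":0},{"x":0.06,"y":0,"z":0,"ax":0,"ay":0,"az":0},{"x":0.06,"y":0,"z":0,"ax":0,"ay":0,"az":0},{"x":0.06,"y":0,"z":0,"ax":0,"ay":0,"az":0},{"x":0.06,"y":0,"z":0,"ax":0,"ay":0,"az":0},{"x":0.06,"y":0,"z":0,"ax":0,"ay":0,"az":0},{"x":0,"y":0,"z":0,"ax":0,"ay":0,"az":0},{"x":0,"y":0,"z":0,"ax":0,"ay":0,"az":0}]'
python3 - <<'E'
from h import *
im,p=snap("wrist","w7"); s=arm.read_state(); print(s["position"],R.from_quat(s["ee_rot"]).as_matrix().round(3))
h=cv2.cvtColor(im,cv2.COLOR_BGR2HSV); g=cv2.inRange(h,(45,100,50),(85,255,255)); n,l,st,c=cv2.connectedComponentsWithStats(g); i=1+st[1:,4].argmax(); print("green",st[i],c[i],onz("wrist",c[i],133,p))
for f,b in(("w5",None),):pass
E
```

```text
clock: 18.8
position: [478.3, 184.0, 27.6]
ee_rot: [0.996, 0.075, 0.053, 0.008]
contact_force: [-0.4, -0.7, 0.5]
gripper_width: 20.4
grasp_force: 0.0
clock: 19.6
position: [478.4, 183.9, 252.7]
ee_rot: [0.997, 0.074, -0.002, -0.009]
contact_force: [0.8, 0.5, -0.4]
gripper_width: 42.7
grasp_force: 0.0
clock: 20.4
position: [551.2, 184.0, 251.0]
ee_rot: [0.997, 0.074, -0.002, -0.009]
contact_force: [-0.1, -0.2, 0.6]
gripper_width: 42.6
grasp_force: 0.0
[550.99658558 183.97163006 251.24910753] [[ 0.989  0.148 -0.006]
 [ 0.148 -0.989  0.017]
 [-0.003 -0.018 -1.   ]]
green [294 178  25  24 452] [305.94469027 189.21460177] [[584.38118877 201.26363722 133.        ]]
```

View pics/w7.png

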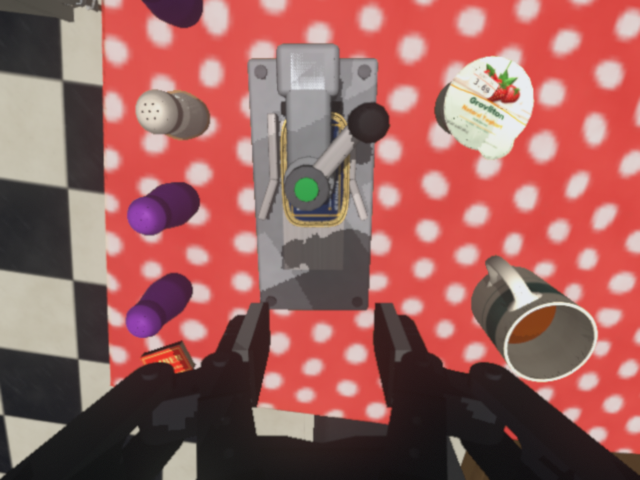

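The wrist view shows the tin in the rails against the stop with its far end at row 113. The tab is at (306,189) and the knob top at (369,122).

Run:
```python
from h import *
im=cv2.imread("pics/w7.png"); p=arm.camera_params("wrist"); s=arm.read_state()
m=cv2.inRange(cv2.cvtColor(im,cv2.COLOR_BGR2GRAY),0,45); k=np.zeros_like(m); k[98:150,345:395]=m[98:150,345:395]
c=max(cv2.findContours(k,0,1)[0],key=cv2.contourArea); (u,v),r=cv2.minEnclosingCircle(c); print(u,v,r)
K=onz("wrist",[(u,v)],180,p)[0]; A=np.array([584.4,201.3]); d=K[:2]-A; y=np.radians(8.8)
print("knob",K,np.hypot(*d)); a=y-np.arctan2(d[1],d[0]); print("a",a)
t=A+58*np.array([np.cos(y-a),np.sin(y-a)]); print("target",t,"delta/200",(t-s["position"][:2])/200,(148-s["position"][2])/200)
```

```text
368.0652160644531 122.17080688476562 19.936548233032227
knob [632.64567036 172.21362448 180.        ] 56.33526381690589
a 0.6961238229759545
target [634.07135487 171.35410704] delta/200 [ 0.41537385 -0.06308762] -0.5162455376737362
```

```bash
python3 -m handwheel '[{"x":0.0595,"y":-0.009,"z":-0.02,"ax":-0.0014,"ay":0,"az":0},{"x":0.0595,"y":-0.009,"z":-0.02,"ax":-0.0014,"ay":0,"az":0},{"x":0.0595,"y":-0.009,"z":-0.02,"ax":-0.0014,"ay":0,"az":0},{"x":0.0595,"y":-0.009,"z":-0.02,"ax":-0.0014,"ay":0,"az":0},{"x":0.0595,"y":-0.009,"z":-0.02,"ax":-0.0014,"ay":0,"az":0},{"x":0.0595,"y":-0.009,"z":-0.02,"ax":-0.0014,"ay":0,"az":0},{"x":0.0595,"y":-0.009,"z":-0.02,"ax":-0.0014,"ay":0,"az":0},{"x":0,"y":0,"z":-0.02,"ax":-0.0014,"ay":0,"az":0}]'
python3 - <<'E'
from h import *
im,p=snap("wrist","w8"); s=arm.read_state(); print(s["position"])
h=cv2.cvtColor(im,cv2.COLOR_BGR2HSV); g=cv2.inRange(h,(45,100,50),(85,255,255)); n,l,st,c=cv2.connectedComponentsWithStats(g); i=1+st[1:,4].argmax(); print("green",st[i],c[i],onz("wrist",c[i],133,p))
E
```

```text
clock: 21.25
position: [635.9, 171.1, 218.5]
ee_rot: [0.997, 0.074, -0.003, -0.0]
contact_force: [-0.7, -0.4, 0.3]
gripper_width: 42.9
grasp_force: 0.0
[634.61482387 171.1864307  217.64243069]
green [269 309   9  19 116] [272.49137931 317.9137931 ] [[586.74501742 196.27325183 133.        ]]
```

View pics/w8.png

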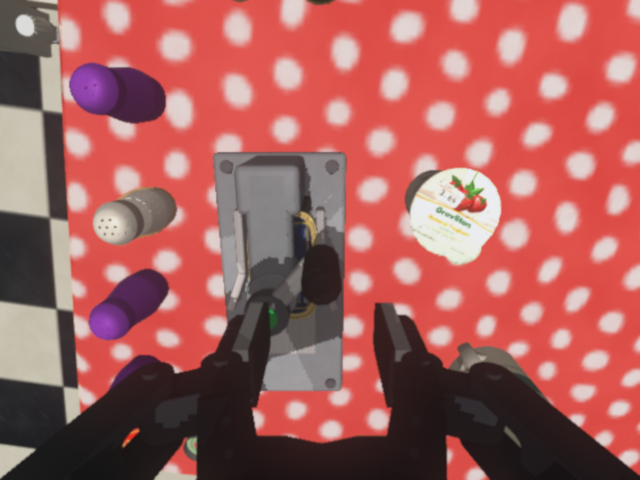

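The knob is centred between the fingers (column ~321). I'll descend and grip.

```bash
python3 -m handwheel '[{"x":0,"y":0,"z":-0.05,"ax":0,"ay":0,"az":0},{"x":0,"y":0,"z":-0.05,"ax":0,"ay":0,"az":0},{"x":0,"y":0,"z":-0.05,"ax":0,"ay":0,"az":0},{"x":0,"y":0,"z":-0.05,"ax":0,"ay":0,"az":0},{"x":0,"y":0,"z":-0.05,"ax":0,"ay":0,"az":0},{"x":0,"y":0,"z":-0.05,"ax":0,"ay":0,"az":0},{"x":0,"y":0,"z":-0.05,"ax":0,"ay":0,"az":0},{"x":0,"y":0,"z":0,"ax":0,"ay":0,"az":0}]'
python3 -m handwheel '[{"x":0,"y":0,"z":0,"ax":0,"ay":0,"az":0},{"x":0,"y":0,"z":0,"ax":0,"ay":0,"az":0},{"x":0,"y":0,"z":0,"ax":0,"ay":0,"az":0},{"x":0,"y":0,"z":0,"ax":0,"ay":0,"az":0},{"x":0,"y":0,"z":0,"ax":0,"ay":0,"az":0},{"x":0,"y":0,"z":0,"ax":0,"ay":0,"az":0},{"x":0,"y":0,"z":0,"ax":0,"ay":0,"az":0},{"x":0,"y":0,"z":0,"ax":0,"ay":0,"az":0}]' -0.8
python3 - <<'E'
from h import *
print(arm.read_state()["wrist_torque"])
E
```

```text
clock: 22.1
position: [633.5, 171.1, 147.3]
ee_rot: [0.997, 0.074, -0.004, 0.0]
contact_force: [0.3, 0.9, -0.3]
gripper_width: 42.7
grasp_force: 0.0
clock: 22.9
position: [634.8, 171.4, 150.1]
ee_rot: [0.997, 0.074, -0.002, -0.0]
contact_force: [0.2, -2.8, 2.8]
gripper_width: 20.0
grasp_force: 59.0
[-0.64874504 -0.26445774  0.03143952]
```

```bash
cat > circ.py <<'E'
import sys, numpy as np
w0,st,n=float(sys.argv[1]),float(sys.argv[2]),int(sys.argv[3])   # world angle of the knob, clockwise step, rows
w=w0-st*np.arange(n+1); P=58*np.c_[np.cos(w),np.sin(w)]
for i,d in enumerate(np.diff(P,axis=0)/200): print(i%8,d.round(4),round(-1.59*st/200,5))
print("end",w[-1])
E
python3 circ.py -0.541 0.1 8
```

```text
0 [-0.0162 -0.0241] -0.0008
1 [-0.0185 -0.0223] -0.0008
2 [-0.0206 -0.0204] -0.0008
3 [-0.0225 -0.0182] -0.0008
4 [-0.0243 -0.0159] -0.0008
5 [-0.0257 -0.0134] -0.0008
6 [-0.0269 -0.0107] -0.0008
7 [-0.0279 -0.008 ] -0.0008
end -1.3410000000000002
```

```bash
python3 -m handwheel '[{"x":-0.0162,"y":-0.0241,"z":-0.0008,"ax":0,"ay":0,"az":0},{"x":-0.0185,"y":-0.0223,"z":-0.0008,"ax":0,"ay":0,"az":0},{"x":-0.0206,"y":-0.0204,"z":-0.0008,"ax":0,"ay":0,"az":0},{"x":-0.0225,"y":-0.0182,"z":-0.0008,"ax":0,"ay":0,"az":0},{"x":-0.0243,"y":-0.0159,"z":-0.0008,"ax":0,"ay":0,"az":0},{"x":-0.0257,"y":-0.0134,"z":-0.0008,"ax":0,"ay":0,"az":0},{"x":-0.0269,"y":-0.0107,"z":-0.0008,"ax":0,"ay":0,"az":0},{"x":-0.0279,"y":-0.008,"z":-0.0008,"ax":0,"ay":0,"az":0}]'
python3 - <<'E'
from h import *
s=arm.read_state();print(s["position"],s["contact_force"],s["wrist_torque"],arm.camera_params("wrist")["position"])
E
python3 circ.py -1.341 0.15 8
```

```text
clock: 23.7
position: [597.9, 145.0, 148.7]
ee_rot: [0.997, 0.074, -0.002, -0.001]
contact_force: [4.2, 3.7, 3.7]
gripper_width: 20.2
grasp_force: 59.3
[597.85227978 145.0197486  148.686796  ] [4.18382598 3.71488498 3.74616326] [ 1.0601043  -0.94657    -0.04298717] [676.6135558  156.35527997 290.12547767]
0 [-0.0429 -0.0067] -0.00119
1 [-0.0435 -0.0002] -0.00119
2 [-0.043   0.0063] -0.00119
3 [-0.0416  0.0126] -0.00119
4 [-0.0392  0.0187] -0.00119
5 [-0.036   0.0244] -0.00119
6 [-0.0319  0.0295] -0.00119
7 [-0.0272  0.0339] -0.00119
end -2.541
```

```bash
python3 -m handwheel '[{"x":-0.0429,"y":-0.0067,"z":-0.0012,"ax":0,"ay":0,"az":0},{"x":-0.0435,"y":-0.0002,"z":-0.0012,"ax":0,"ay":0,"az":0},{"x":-0.043,"y":0.0063,"z":-0.0012,"ax":0,"ay":0,"az":0},{"x":-0.0416,"y":0.0126,"z":-0.0012,"ax":0,"ay":0,"az":0},{"x":-0.0392,"y":0.0187,"z":-0.0012,"ax":0,"ay":0,"az":0},{"x":-0.036,"y":0.0244,"z":-0.0012,"ax":0,"ay":0,"az":0},{"x":-0.0319,"y":0.0295,"z":-0.0012,"ax":0,"ay":0,"az":0},{"x":-0.0272,"y":0.0339,"z":-0.0012,"ax":0,"ay":0,"az":0}]'
cat > tab.py <<'E'
from h import *
A=np.array([584.4,201.3]); s=arm.read_state(); d=s["position"][:2]-A
print("w",np.arctan2(d[1],d[0]),"r",np.hypot(*d),"z",s["position"][2],"F",s["contact_force"].round(1),s["clock"])
boxes={"scene":(265,185,315,240),"top":(240,222,292,262),"wrist":(100,0,540,480)}
for n in ("scene","top","wrist"):
    im,p=snap(n,n+"_%d"%(s["clock"]*100)); m=cv2.inRange(cv2.cvtColor(im,cv2.COLOR_BGR2HSV),(45,100,50),(85,255,255)); x0,y0,x1,y1=boxes[n]; k=np.zeros_like(m); k[y0:y1,x0:x1]=m[y0:y1,x0:x1]
    nn,l,st,c=cv2.connectedComponentsWithStats(k)
    if nn<2: print(n,"none"); continue
    i=1+st[1:,4].argmax(); o,v=ray(n,c[i],p); v=v[0]; t=((A-o[:2])@v[:2])/(v[:2]@v[:2]); q=o+t*v; print(n,st[i],c[i].round(2),"z on axis",q.round(1))
E
python3 tab.py; python3 circ.py -2.541 0.15 8
```

```text
clock: 24.5
position: [537.8, 168.5, 146.8]
ee_rot: [0.997, 0.074, -0.001, -0.0]
contact_force: [8.1, 0.6, 1.8]
gripper_width: 20.1
grasp_force: 59.1
w -2.528060272170123 r 57.039800415832275 z 146.82391311984364 F [8.1 0.6 1.8] 24.5
scene none
top none
wrist [ 243  173   39   40 1186] [261.9  192.12] z on axis [584.3 201.1 128.9]
0 [-0.0218  0.0376] -0.00119
1 [-0.0159  0.0404] -0.00119
2 [-0.0097  0.0424] -0.00119
3 [-0.0033  0.0433] -0.00119
4 [0.0032 0.0433] -0.00119
5 [0.0097 0.0424] -0.00119
6 [0.0159 0.0404] -0.00119
7 [0.0218 0.0376] -0.00119
end -3.7409999999999997
```

```bash
python3 -m handwheel '[{"x":-0.0218,"y":0.0376,"z":-0.0012,"ax":0,"ay":0,"az":0},{"x":-0.0159,"y":0.0404,"z":-0.0012,"ax":0,"ay":0,"az":0},{"x":-0.0097,"y":0.0424,"z":-0.0012,"ax":0,"ay":0,"az":0},{"x":-0.0033,"y":0.0433,"z":-0.0012,"ax":0,"ay":0,"az":0},{"x":0.0032,"y":0.0433,"z":-0.0012,"ax":0,"ay":0,"az":0},{"x":0.0097,"y":0.0424,"z":-0.0012,"ax":0,"ay":0,"az":0},{"x":0.0159,"y":0.0404,"z":-0.0012,"ax":0,"ay":0,"az":0},{"x":0.0218,"y":0.0376,"z":-0.0012,"ax":0,"ay":0,"az":0}]'
python3 tab.py; python3 circ.py -3.741 0.1 8
```

```text
clock: 25.45
position: [535.2, 231.2, 144.9]
ee_rot: [0.997, 0.074, -0.005, 0.003]
contact_force: [0.2, -4.3, 8.8]
gripper_width: 19.8
grasp_force: 59.9
w 2.596154077269328 r 57.537896120852146 z 144.8583593243227 F [ 0.2 -4.3  8.8] 25.45
scene [285 211   8   6  35] [288.29 213.31] z on axis [583.1 202.7 125.2]
top [262 238   8   9  54] [265.35 242.24] z on axis [584.  202.2 111.2]
wrist [ 389  192   39   38 1145] [407.95 210.2 ] z on axis [584.  201.6 125.5]
0 [0.0175 0.0231] -0.0008
1 [0.0197 0.0212] -0.0008
2 [0.0218 0.0191] -0.0008
3 [0.0236 0.0169] -0.0008
4 [0.0251 0.0144] -0.0008
5 [0.0265 0.0119] -0.0008
6 [0.0275 0.0092] -0.0008
7 [0.0283 0.0064] -0.0008
end -4.541
```

```bash
python3 circ.py -3.741 0.15 40
```

```text
0 [0.0271 0.0339] -0.00119
1 [0.0319 0.0295] -0.00119
2 [0.036  0.0244] -0.00119
3 [0.0392 0.0188] -0.00119
4 [0.0416 0.0127] -0.00119
5 [0.043  0.0063] -0.00119
6 [ 0.0435 -0.0002] -0.00119
7 [ 0.0429 -0.0066] -0.00119
0 [ 0.0415 -0.013 ] -0.00119
1 [ 0.0391 -0.019 ] -0.00119
2 [ 0.0358 -0.0247] -0.00119
3 [ 0.0317 -0.0297] -0.00119
4 [ 0.0269 -0.0341] -0.00119
5 [ 0.0215 -0.0378] -0.00119
6 [ 0.0156 -0.0406] -0.00119
7 [ 0.0094 -0.0424] -0.00119
0 [ 0.0029 -0.0434] -0.00119
1 [-0.0036 -0.0433] -0.00119
2 [-0.01   -0.0423] -0.00119
3 [-0.0162 -0.0403] -0.00119
4 [-0.0221 -0.0374] -0.00119
5 [-0.0274 -0.0337] -0.00119
6 [-0.0322 -0.0292] -0.00119
7 [-0.0362 -0.0241] -0.00119
0 [-0.0394 -0.0184] -0.00119
1 [-0.0417 -0.0123] -0.00119
2 [-0.043 -0.006] -0.00119
3 [-0.0435  0.0005] -0.00119
4 [-0.0429  0.007 ] -0.00119
5 [-0.0414  0.0133] -0.00119
6 [-0.0389  0.0194] -0.00119
7 [-0.0356  0.025 ] -0.00119
0 [-0.0314  0.03  ] -0.00119
1 [-0.0266  0.0344] -0.00119
2 [-0.0212  0.038 ] -0.00119
3 [-0.0153  0.0407] -0.00119
4 [-0.009   0.0425] -0.00119
5 [-0.0026  0.0434] -0.00119
6 [0.004  0.0433] -0.00119
7 [0.0104 0.0422] -0.00119
end -9.741
```

```bash
python3 -m handwheel '[{"x":0.0271,"y":0.0339,"z":-0.0012,"ax":0,"ay":0,"az":0},{"x":0.0319,"y":0.0295,"z":-0.0012,"ax":0,"ay":0,"az":0},{"x":0.036,"y":0.0244,"z":-0.0012,"ax":0,"ay":0,"az":0},{"x":0.0392,"y":0.0188,"z":-0.0012,"ax":0,"ay":0,"az":0},{"x":0.0416,"y":0.0127,"z":-0.0012,"ax":0,"ay":0,"az":0},{"x":0.043,"y":0.0063,"z":-0.0012,"ax":0,"ay":0,"az":0},{"x":0.0435,"y":-0.0002,"z":-0.0012,"ax":0,"ay":0,"az":0},{"x":0.0429,"y":-0.0066,"z":-0.0012,"ax":0,"ay":0,"az":0}]'
python3 tab.py
```

```text
clock: 26.4
position: [596.2, 258.7, 143.0]
ee_rot: [0.997, 0.074, -0.004, -0.001]
contact_force: [-3.6, 5.6, 7.3]
gripper_width: 20.2
grasp_force: 59.7
w 1.36861020294146 r 58.63659011911088 z 143.04159702835022 F [-3.6  5.6  7.3] 26.4
scene [285 212   8   5  31] [288.45 214.26] z on axis [583.3 202.6 123. ]
top [262 239   8   8  50] [265.5  242.36] z on axis [584.  202.  109.4]
wrist [417 327  34  30 813] [433.32 341.49] z on axis [584.1 201.7 123.3]
```

```bash
python3 -m handwheel '[{"x":0.0415,"y":-0.013,"z":-0.0012,"ax":0,"ay":0,"az":0},{"x":0.0391,"y":-0.019,"z":-0.0012,"ax":0,"ay":0,"az":0},{"x":0.0358,"y":-0.0247,"z":-0.0012,"ax":0,"ay":0,"az":0},{"x":0.0317,"y":-0.0297,"z":-0.0012,"ax":0,"ay":0,"az":0},{"x":0.0269,"y":-0.0341,"z":-0.0012,"ax":0,"ay":0,"az":0},{"x":0.0215,"y":-0.0378,"z":-0.0012,"ax":0,"ay":0,"az":0},{"x":0.0156,"y":-0.0406,"z":-0.0012,"ax":0,"ay":0,"az":0},{"x":0.0094,"y":-0.0424,"z":-0.0012,"ax":0,"ay":0,"az":0}]'
python3 tab.py
```

```text
clock: 27.35
position: [642.8, 210.6, 141.2]
ee_rot: [0.997, 0.074, -0.001, -0.001]
contact_force: [2.8, 4.7, 4.6]
gripper_width: 20.0
grasp_force: 59.3
w 0.15795376157959934 r 59.15542873367076 z 141.20139640656149 F [2.8 4.7 4.6] 27.35
scene [285 213   8   5  31] [288.32 215.29] z on axis [583.1 202.8 120.5]
top [262 239   8   8  51] [265.53 242.43] z on axis [584.  202.  108.6]
wrist [303 391  33  29 736] [319.06 405.06] z on axis [584.4 201.4 121.3]
```

```bash
python3 -m handwheel '[{"x":0.0029,"y":-0.0434,"z":-0.0012,"ax":0,"ay":0,"az":0},{"x":-0.0036,"y":-0.0433,"z":-0.0012,"ax":0,"ay":0,"az":0},{"x":-0.01,"y":-0.0423,"z":-0.0012,"ax":0,"ay":0,"az":0},{"x":-0.0162,"y":-0.0403,"z":-0.0012,"ax":0,"ay":0,"az":0},{"x":-0.0221,"y":-0.0374,"z":-0.0012,"ax":0,"ay":0,"az":0},{"x":-0.0274,"y":-0.0337,"z":-0.0012,"ax":0,"ay":0,"az":0},{"x":-0.0322,"y":-0.0292,"z":-0.0012,"ax":0,"ay":0,"az":0},{"x":-0.0362,"y":-0.0241,"z":-0.0012,"ax":0,"ay":0,"az":0}]'
python3 tab.py
```

```text
clock: 28.3
position: [613.8, 151.1, 139.5]
ee_rot: [0.997, 0.074, -0.001, -0.001]
contact_force: [3.8, 3.5, 4.8]
gripper_width: 19.9
grasp_force: 59.5
w -1.0413266720327032 r 58.17220650500656 z 139.47909636545344 F [3.8 3.5 4.8] 28.3
scene [285 213   8   5  30] [288.07 215.2 ] z on axis [582.7 203.1 120.7]
top [262 239   8   8  42] [265.12 242.6 ] z on axis [583.7 202.8 108.8]
wrist [189 327  35  31 838] [206.19 342.16] z on axis [584.4 201.2 122.3]
```

The tab has started to rise (about 2.5 mm). About 1.5 rad remain, so I'll go 0.9 and measure.

```bash
python3 -m handwheel '[{"x":-0.0394,"y":-0.0184,"z":-0.0012,"ax":0,"ay":0,"az":0},{"x":-0.0417,"y":-0.0123,"z":-0.0012,"ax":0,"ay":0,"az":0},{"x":-0.043,"y":-0.006,"z":-0.0012,"ax":0,"ay":0,"az":0},{"x":-0.0435,"y":0.0005,"z":-0.0012,"ax":0,"ay":0,"az":0},{"x":-0.0429,"y":0.007,"z":-0.0012,"ax":0,"ay":0,"az":0},{"x":-0.0414,"y":0.0133,"z":-0.0012,"ax":0,"ay":0,"az":0},{"x":0,"y":0,"z":0,"ax":0,"ay":0,"az":0},{"x":0,"y":0,"z":0,"ax":0,"ay":0,"az":0}]'
python3 tab.py
```

```text
clock: 29.25
position: [563.1, 148.2, 137.9]
ee_rot: [0.997, 0.074, -0.002, -0.0]
contact_force: [2.6, 3.3, 6.7]
gripper_width: 19.7
grasp_force: 59.6
w -1.9524129104869437 r 57.245443276715704 z 137.9351170533855 F [2.6 3.3 6.7] 29.25
scene [285 211   6   8  41] [287.88 214.24] z on axis [582.5 203.4 123. ]
top none
wrist [ 184  230   40   38 1184] [203.79 247.77] z on axis [584.2 201.1 126.4]
```

```bash
python3 circ.py -1.958 0.095 6
```

```text
0 [-0.025   0.0116] -0.00076
1 [-0.0238  0.0139] -0.00076
2 [-0.0223  0.0161] -0.00076
3 [-0.0207  0.0182] -0.00076
4 [-0.0189  0.02  ] -0.00076
5 [-0.0169  0.0217] -0.00076
end -2.528
```

```bash
python3 -m handwheel '[{"x":-0.025,"y":0.0116,"z":-0.0008,"ax":0,"ay":0,"az":0},{"x":-0.0238,"y":0.0139,"z":-0.0008,"ax":0,"ay":0,"az":0},{"x":-0.0223,"y":0.0161,"z":-0.0008,"ax":0,"ay":0,"az":0},{"x":-0.0207,"y":0.0182,"z":-0.0008,"ax":0,"ay":0,"az":0},{"x":-0.0189,"y":0.02,"z":-0.0008,"ax":0,"ay":0,"az":0},{"x":-0.0169,"y":0.0217,"z":-0.0008,"ax":0,"ay":0,"az":0},{"x":0,"y":0,"z":0,"ax":0,"ay":0,"az":0},{"x":0,"y":0,"z":0,"ax":0,"ay":0,"az":0}]'
python3 tab.py
```

```text
clock: 30.2
position: [538.4, 167.8, 137.1]
ee_rot: [0.997, 0.074, -0.001, 0.0]
contact_force: [5.2, 0.1, 6.0]
gripper_width: 20.3
grasp_force: 59.5
w -2.512010485447754 r 56.96522951194191 z 137.11339947443125 F [5.2 0.1 6. ] 30.2
scene [285 210   3   2   6] [286.  210.5] z on axis [580.2 205.9 132.1]
top none
wrist [ 233  179   43   42 1379] [254.06 199.  ] z on axis [584.3 201.1 129.7]
```

The tab estimate is about 11–12.5 mm. I'll release and check from a clear view.

```bash
python3 -m handwheel '[{"x":0,"y":0,"z":0,"ax":0,"ay":0,"az":0},{"x":0,"y":0,"z":0,"ax":0,"ay":0,"az":0},{"x":0,"y":0,"z":0,"ax":0,"ay":0,"az":0},{"x":0,"y":0,"z":0.05,"ax":0,"ay":0,"az":0},{"x":0,"y":0,"z":0.1,"ax":0,"ay":0,"az":0},{"x":0,"y":0,"z":0.15,"ax":0,"ay":0,"az":0},{"x":-0.1,"y":0.1,"z":0.1,"ax":0,"ay":0,"az":0},{"x":-0.15,"y":0.1,"z":0,"ax":0,"ay":0,"az":0}]' 0.1
python3 -m handwheel '[{"x":-0.2,"y":0.1,"z":-0.1,"ax":0,"ay":0,"az":0},{"x":-0.2,"y":0,"z":-0.15,"ax":0,"ay":0,"az":0},{"x":0,"y":0,"z":-0.2,"ax":0,"ay":0,"az":0},{"x":0,"y":0,"z":-0.05,"ax":0,"ay":0,"az":0},{"x":0,"y":0,"z":0,"ax":0,"ay":0,"az":0},{"x":0,"y":0,"z":0,"ax":0,"ay":0,"az":0},{"x":0,"y":0,"z":0,"ax":0,"ay":0,"az":0},{"x":0,"y":0,"z":0,"ax":0,"ay":0,"az":0}]'
python3 tab.py; ls -t pics | head -3
```

```text
clock: 31.15
position: [489.1, 208.9, 219.8]
ee_rot: [0.997, 0.073, 0.0, -0.002]
contact_force: [-0.4, 0.3, 0.0]
gripper_width: 46.8
grasp_force: 0.0
clock: 31.95
position: [408.4, 228.4, 117.4]
ee_rot: [0.997, 0.074, -0.002, -0.001]
contact_force: [-0.3, -0.3, 0.8]
gripper_width: 46.7
grasp_force: 0.0
w 2.9886005390286896 r 178.0855064887007 z 117.39367819610298 F [-0.3 -0.3  0.8] 31.95
scene [286 210   6   4  16] [288.75 211.25] z on axis [583.8 202.  130.1]
top [261 238   9   9  59] [265.37 242.  ] z on axis [584.1 202.  113.4]
wrist none
wrist_3195.png
top_3195.png
scene_3195.png
```

```bash
python3 -m handwheel '[{"x":0,"y":0,"z":0.13,"ax":0,"ay":0,"az":0},{"x":0,"y":0,"z":0.13,"ax":0,"ay":0,"az":0},{"x":0,"y":0,"z":0.13,"ax":0,"ay":0,"az":0},{"x":0,"y":0,"z":0.13,"ax":0,"ay":0,"az":0},{"x":0.15,"y":0,"z":0,"ax":0,"ay":0,"az":0},{"x":0.15,"y":0,"z":0,"ax":0,"ay":0,"az":0},{"x":0.15,"y":0,"z":0,"ax":0,"ay":0,"az":0},{"x":0.15,"y":0,"z":0,"ax":0,"ay":0,"az":0}]'
python3 tab.py
python3 -m handwheel '[{"x":0.144,"y":-0.0225,"z":0,"ax":0,"ay":0,"az":0},{"x":0.144,"y":-0.0225,"z":0,"ax":0,"ay":0,"az":0},{"x":0.144,"y":-0.0225,"z":0,"ax":0,"ay":0,"az":0},{"x":0.144,"y":-0.0225,"z":0,"ax":0,"ay":0,"az":0},{"x":0,"y":0,"z":-0.12,"ax":0,"ay":0,"az":0},{"x":0,"y":0,"z":-0.12,"ax":0,"ay":0,"az":0},{"x":0,"y":0,"z":-0.11,"ax":0,"ay":0,"az":0},{"x":0,"y":0,"z":0,"ax":0,"ay":0,"az":0}]'
python3 tab.py; python3 tab.py | grep wrist
```

```text
clock: 32.9
position: [528.5, 227.8, 220.5]
ee_rot: [0.997, 0.074, -0.002, -0.0]
contact_force: [-0.0, 1.2, 1.0]
gripper_width: 47.0
grasp_force: 0.0
w 2.6989499153779968 r 61.85074335006483 z 220.54561901057394 F [-0.   1.2  1. ] 32.9
scene [287 210   5   5  14] [289.29 211.5 ] z on axis [584.5 201.2 129.5]
top [261 238   9   8  46] [265.2  241.33] z on axis [584.2 201.8 120.6]
wrist [364 160  28  28 605] [377.24 173.45] z on axis [584.  201.6 128.8]
clock: 33.85
position: [639.6, 209.1, 146.6]
ee_rot: [0.997, 0.074, -0.006, 0.001]
contact_force: [-0.5, -0.1, -0.0]
gripper_width: 46.8
grasp_force: 0.0
w 0.14106199062469582 r 55.7899122760681 z 146.64031751568294 F [-0.5 -0.1 -0. ] 33.85
scene [287 210   5   4   9] [289.11 211.33] z on axis [584.2 201.5 129.9]
top [262 238   8   8  50] [265.3  241.86] z on axis [584.1 202.  115.1]
wrist [305 376  32  39 899] [320.65 395.91] z on axis [584.4 201.4 124.8]
wrist [306 376  31  39 886] [321.27 395.96] z on axis [584.4 201.4 124.9]
```

Run:
```python
from h import *
A=np.array([584.4,201.3]); P=arm.camera_params("wrist"); s=arm.read_state()
Rt=R.from_quat(s["ee_rot"]); off=Rt.inv().apply(P["position"]-s["position"]); rq=Rt.inv()*R.from_quat(P["orientation"]); print(s["position"],off)
def edge(f,pos,q,rows):
    im=cv2.imread(f); T=R.from_quat(q); p=dict(P); p["position"]=np.array(pos)+T.apply(off); p["orientation"]=(T*rq).as_quat()
    m=cv2.inRange(cv2.cvtColor(im,cv2.COLOR_BGR2HSV),(45,100,50),(85,255,255)); m[:,:100]=0;m[:,540:]=0
    n,l,st,c=cv2.connectedComponentsWithStats(m); i=1+st[1:,4].argmax(); x,y,w,h,a=st[i]
    B=A-p["position"][:2]; B/=np.hypot(*B)
    row_w=[(l[r]==i).sum() for r in range(y,y+h)]; print(f,st[i],row_w)
    u=x+(w-1)/2; b=y+h-.5; cc=np.array([u,b]); Q=A+8.5*B
    o,v=ray("wrist",cc,p); v=v[0]; t=((Q-o[:2])@B)/(v[:2]@B); print("z edge",(o+t*v).round(1),"cam",p["position"].round(1))
edge("pics/wrist_2735.png",[642.8,210.6,141.2],[.997,.074,-.001,-.001],0)
import glob; f=sorted(glob.glob("pics/wrist_33*.png"))[-1]
edge(f,s["position"],s["ee_rot"],0)
```

```text
[643.12001838 210.45520706 152.17673292] [  79.04599927    0.25885837 -141.72864382]
pics/wrist_2735.png [303 391  33  29 736] [np.int64(6), np.int64(15), np.int64(18), np.int64(20), np.int64(23), np.int64(25), np.int64(27), np.int64(29), np.int64(29), np.int64(30), np.int64(31), np.int64(31), np.int64(32), np.int64(33), np.int64(33), np.int64(33), np.int64(33), np.int64(31), np.int64(31), np.int64(31), np.int64(29), np.int64(29), np.int64(27), np.int64(25), np.int64(23), np.int64(21), np.int64(19), np.int64(15), np.int64(7)]
z edge [575.8 201.5 121.9] cam [721.3 221.8 282.8]
pics/wrist_3385.png [305 376  32  39 899] [np.int64(5), np.int64(12), np.int64(15), np.int64(17), np.int64(19), np.int64(20), np.int64(21), np.int64(21), np.int64(22), np.int64(22), np.int64(22), np.int64(22), np.int64(22), np.int64(22), np.int64(22), np.int64(23), np.int64(24), np.int64(26), np.int64(28), np.int64(28), np.int64(30), np.int64(30), np.int64(30), np.int64(32), np.int64(32), np.int64(32), np.int64(31), np.int64(30), np.int64(29), np.int64(29), np.int64(28), np.int64(27), np.int64(26), np.int64(24), np.int64(22), np.int64(20), np.int64(17), np.int64(13), np.int64(4)]
z edge [575.9 200.5 128.9] cam [721.7 221.7 293.7]
```

The tab stands about 11.5 mm proud by three consistent estimates, and the crank is free. I'll lift clear and hand in.

```bash
python3 -m handwheel '[{"x":0,"y":0,"z":0.1,"ax":0,"ay":0,"az":0},{"x":0,"y":0,"z":0.1,"ax":0,"ay":0,"az":0},{"x":0,"y":0,"z":0.1,"ax":0,"ay":0,"az":0},{"x":0,"y":0,"z":0.1,"ax":0,"ay":0,"az":0},{"x":0,"y":0,"z":0.05,"ax":0,"ay":0,"az":0},{"x":0,"y":0,"z":0,"ax":0,"ay":0,"az":0},{"x":0,"y":0,"z":0,"ax":0,"ay":0,"az":0},{"x":0,"y":0,"z":0,"ax":0,"ay":0,"az":0}]'
python3 tab.py; python3 -c "
from bench import arm
print(arm.job_done())"
```

```text
clock: 34.95
position: [641.9, 209.8, 238.8]
ee_rot: [0.997, 0.074, -0.004, 0.0]
contact_force: [-0.6, 0.5, -0.0]
gripper_width: 47.1
grasp_force: 0.0
w 0.14585180870342868 r 58.1418717591714 z 238.76855778774254 F [-0.6  0.5 -0. ] 34.95
scene [287 210   5   4   8] [289.   211.38] z on axis [584.1 201.6 129.8]
top [262 238   8   8  49] [265.24 241.92] z on axis [584.  202.1 114.7]
wrist [310 304  22  24 393] [320.73 315.82] z on axis [584.4 201.3 126.3]
the job is handed in; nothing more can be done
None
```

The job is handed in at about 35 s: the tin is against the back stop (about 5 N when it touched) and clamped, the force tab stands an estimated 11.5 mm proud, and the arm is clear; I did not re-check the mug, mill and tub at the end, though the arm never went low near them.

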